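Swing a plate home on a drilling jig and clamp it

ROBOT

A 6-joint arm with a two-finger parallel gripper is mounted at the origin on the work surface; the furniture and walls round the work are solid. World frame = base frame: x ahead of the robot, y to its left, z up, the work surface at z = 0. Lengths are in mm, angles in rad, forces in N, time in s.
With the tool pointing down it reaches from about 275 to 750 mm from the base axis. Payload 10.2 kg.
Tool frame: the origin (TCP) lies at the very end of the fingers, on their centre line; the grasp point (between the pads) lies 19 mm behind it; z points along the fingers, y is the line along which they close (so a half turn about z gives the same grasp; the last joint's range is limited). The gripper opens to 85 mm and grips with 20 to 120 N. Pads are 22 mm wide; open, the fingers measure 114 mm over their backs; the gripper's body (76 mm by 85 mm) begins 54 mm behind the grasp point. The pads swing forward as they close: fully open they stand 13 mm farther back than shut.
Start: joints at [1.107, 0.313, 1.498, -0, 1.331, -0.223], TCP at [125.214, 509.855, 231.294] pointing down, gripper open.
Joint ranges: [-2.94, 2.94], [-0.97, 2.17], [0.19, 2.56], [-1.23, 4.37], [0.02, 3.11], [-2.88, 2.88]. Speed limits (rad/s): [2.39, 2.39, 3.01, 3.14, 3.14, 3.14].

INTERFACE

Orientations are given as a unit quaternion [w, x, y, z].
In Python, from rig import ctrl gives the robot as it stands.
- The arm moves only by the tool step_arm, never from a script. Its argument "increments" is a list of rows, each a list of 3 entries, a list of its own where there are three numbers: the shift along the tool's x, y, z in cm, then the turn, a rotation vector about the tool's x, y, z in degrees, then the opening in per cent of the stroke, from 0 (shut) to 100 (fully open). A call has 1 to 8 rows; each row is the pose to reach, as a shift and turn from the pose commanded when the call began, along the tool's axes at that moment; what a row does not reach only later rows make up. A row lasts 1/8 s, in which the tool goes at most 62.5 mm and 10.7 degrees, less where a joint would pass 70% of its speed; a pose out of reach is approached as far as the arm can. A call with a gripper value outside its range is refused whole. The fingers move at their own pace and stop on an object; "squeeze" is the grip in N (left out, the last holds). Time passes only in rows, so rows that repeat a pose let the fingers close. It gives the time, the measured TCP pose, the force, the opening and the grip force at its end, in the units of the state.
- ctrl.sense(): the state, without advancing time (a new reading comes with each control period).
- ctrl.capture(name): name is "scene" or "top" or "wrist"; returns a dict with "img" (400x640x3 uint8, red, green, blue), "fx", "fy", "cx", "cy" (pixels), "extrinsics" (4x4, takes a point from camera to world coordinates). Camera axes: x right, y down, z forward; pixel columns grow to the right and rows downward; lengths in mm; the calibration is good to about 2 mm. A picture is of the moment at which its call begins. There is no depth.
- ctrl.finish_job(): hands the job in; it is judged then, once.
The state is a dict: "time_s": time; "joints": joint angles; "dq": joint speeds; "tau": joint torques, N m; "eef_pos": TCP position; "ee_rot": TCP orientation; "force": force on the tool from outside, world axes, zero at the start; "wrist_torque": the same for the moment, N m; "grip_width": opening from 0.0 (shut) to 1.0 (fully open); "grip_force": force on a finger pad.
Only numpy, scipy, OpenCV 4.12 (cv2) and the standard library are available. Lean on these libraries where they do the work, as an engineer would, in place of code of your own. Each camera call takes 0.05 s, during which the arm holds its last target. There are 200 camera calls.

TASK

Get the aluminium plate ready for drilling: leave it flat on its pivot pin and swing it round by pushing near its free corner until its edge is home against the stop screw, then press it there with about 10 N for about a second (under 7 N leaves it unseated, over 15 N bruises the edge). After that close the toggle clamp fully so that its rubber foot holds the plate down at home, let go, and leave the other things on the bench where they are.

Things in the scene. Friction and masses are not known exactly. Their poses are not given: they have to be found in the camera images.
- board: Plywood jig board fixed to the bench, 240 (x) x 250 (y) x 18 mm thick. Origin at the centre of its underside, on the bench; x away from the robot (give or take 0.3 rad), y to the robot's left, z up. Carries a steel pivot pin, a stop block and a toggle clamp, all fixed to it.
- pivot_pin (a point): Foot of the upright steel pivot pin on the board's top face, at x -75, y 0 mm in the board's frame. Pin 12 mm thick, standing 26 mm above the board; the plate turns about it.
- plate: Loose aluminium plate 180x96x14 mm, 0.45-0.8 kg, flat on the board, a 13 mm hole over the pivot pin. Origin on that hole's axis at the underside; it spans x -20 to +160, y -48 to +48 mm in its frame. Starts yawed -0.25 to -0.45 rad from the board's x axis (swung to the board's -y); home is within 0.1 of 0, where its +y edge meets the stop screw. Pushing the free corner takes 1 to 4 N.
- push_corner (a point): Point on the plate's -y long edge near its free far corner, at mid thickness (x 145, y -48 mm in the plate's frame): the place to push, towards the plate's +y.
- stop_block: Dark steel stop block 36x46x26 mm on the board at x 65, y 87 mm. Origin at its foot on the board's top, axes as the board's. Its rigid 8 mm screw, brass tip, points to -y, 8.5 mm above the board. Its setting is unknown: tip 39 mm from this origin along -y, give or take 12 mm, so the plate's home heading is the board's give or take 0.09 rad, to be found by feel.
- clamp (a joint): Toggle clamp lever angle, rad: 0 to 0.1 at the start (open), 1.05 at its end stop (fully closed). Its hinge axis is parallel to the board's x, through x 5, y 86 mm in the board's frame, 63 mm above the bench. The lever is stiff (some 5 N at the knob to move it, 8 N at the end of the stroke) and stays where it is left.
- clamp_knob (a point): Centre of the red ball knob, 26 mm across, at the end of the clamp's handle, 92 mm from the hinge axis. At joint 0 the handle points outward to the board's +y, rising 30 degrees above level; closing swings it up and inward, in the plane square to the board's x axis, to upright at 1.05 rad. Easily drawn over by hooking behind its outer side.
- clamp_foot: Black rubber foot, 19 mm wide, on a sprung spindle 70 mm out on the clamp's arm; origin at the centre of its underside. It comes down as the handle is raised, meets the plate's top some 0.06 rad before the end stop and presses with 3.5 to 5 N when closed.
- blue_tape: Roll of blue tape, 92 mm wide, 36 mm high, bystander. Origin at the centre of its underside.
- paint_brush: Green-handled paint brush, 34 x 195 x 15 mm, bystander. Origin at the centre of its underside.
- screwdriver: Red-handled screwdriver, 29 x 215 x 27 mm, bystander. Origin at the centre of its underside.
- elec_tape: Roll of black tape, 68 mm wide, 19 mm high, bystander. Origin at the centre of its underside.
- square: Try square with wooden stock, 102 x 166 x 17 mm, bystander. Origin at the centre of its underside.

How it is judged (in metres and radians):
On the way:
1. with the clamp still open, the plate is pressed home against the stop screw with more than 7 N for 0.3 s (contact force between plate and stop_block above 7 N and value of joint clamp below 0.5 rad), for 0.3 s.
At the end, for the whole second after the job is handed in: The clamp lever is closed (beyond 1.0 rad), its foot presses the plate down with more than 2.5 N, the plate is still on its pin (hole and pin axes within 4 mm) and its edge still bears on the stop screw (more than 0.2 N); it is at rest (value of joint clamp above 1 rad and contact force between plate and clamp_foot above 2.5 N and contact force between plate and stop_block above 0.2 N and horizontal distance between plate and pivot_pin below 0.004 m and linear speed of plate below 0.01 m/s); the robot touches nothing.
It fails at once if the plate is rammed against the stop screw with more than 15 N (contact force between plate and stop_block above 15 N).
It fails at once if the plate is tipped or lifted off its pin (angle between plate's own z axis and vertical above 0.1 rad or height (world z) of plate above 0.03 m).
It fails at once if a bystander is shifted by more than 30 mm (distance of any of blue_tape, paint_brush, screwdriver, elec_tape, square from where it was at the start of the episode above 0.03 m).
It also fails if it takes over 58 s, if anything falls off the work surface, if the arm or the gripper's body presses on something with over 40 N, if the wrist force passes 120 N, or if a joint passes its speed limit or range.

## Working session

There is one attempt and no reset: what is moved stays moved. The work goes in short steps, Python scripts to look and compute and a tool call to move; the robot and the scene stay as the last step left them, time stands still between calls to the robot, and variables do not carry over. Pictures are saved under pics/ and viewed, at most 13 in all, crops included, and the job is handed in when it is done.

Besides the shell and the picture viewer there is one more tool, called after "Call:" as a command line: name --argument value ..., lists and objects as JSON in quotes. step_arm: Moves the arm, as the interface text tells. Its arguments: {"type":"object","properties":{"increments":{"type":"array"},"squeeze":{"type":"number"}},"required":["increments"]}

```bash
mkdir -p pics; ls; python3 - <<'E'
from rig import ctrl
import cv2,numpy as np
s=ctrl.sense(); print({k:np.round(v,3).tolist() for k,v in s.items()})
for n in ["scene","top"]:
    c=ctrl.capture(n); cv2.imwrite(f"pics/{n}0.png",c["img"][:,:,::-1]); print(n,c["fx"],c["fy"],c["cx"],c["cy"],np.round(c["extrinsics"],4).tolist())
E
```

```text
pics
{'time_s': 0.0, 'joints': [1.107, 0.313, 1.498, 0.0, 1.331, -0.223], 'dq': [0.0, 0.001, -0.0, -0.0, 0.0, 0.001], 'tau': [0.002, -41.227, -25.974, -0.0, 0.004, 0.0], 'eef_pos': [125.118, 509.629, 230.737], 'ee_rot': [-0.0, 0.12, 0.993, -0.001], 'force': [0.016, 0.949, 0.341], 'wrist_torque': [-0.014, 0.044, 0.008], 'grip_force': 0.0, 'grip_width': 0.999}
scene 519.6093435759495 519.6093435759495 315.2502423572686 194.0778220443447 [[0.9086, -0.1583, 0.3866, -201.6334], [-0.4174, -0.3793, 0.8258, -1655.0596], [0.0159, -0.9116, -0.4107, 883.5161], [0.0, 0.0, 0.0, 1.0]]
top 480.4160767889386 480.4160767889386 319.5565935023803 196.06287462511284 [[0.0186, -0.9814, 0.1913, 199.013], [-0.9998, -0.0194, -0.002, -92.8861], [0.0057, -0.1912, -0.9815, 1882.7596], [0.0, 0.0, 0.0, 1.0]]
```

View pics/top0.png

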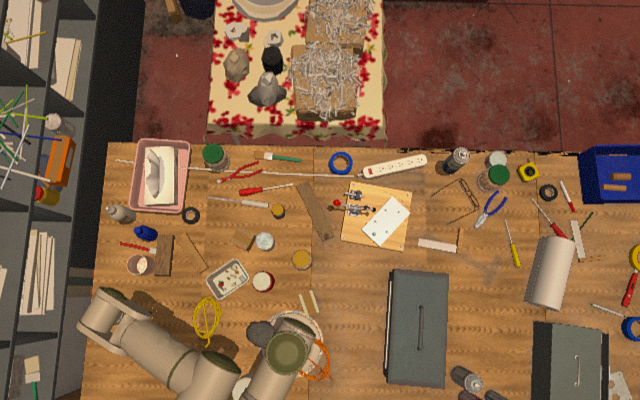

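View pics/scene0.png

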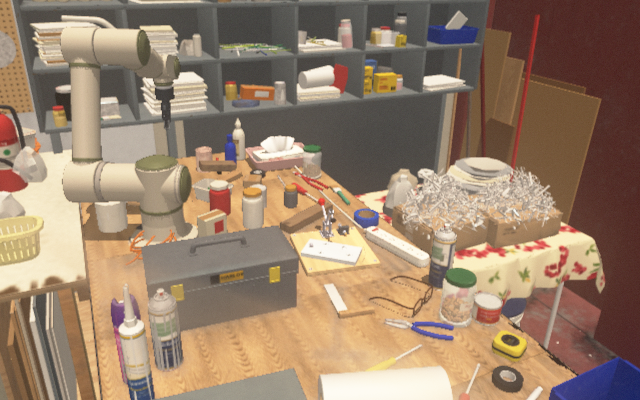

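The top view shows the board around px (376,216), the white plate near (385,222), the red knob near (337,203), and the stop block and clamp at about (355,200). I'll enlarge both views of the board.

```bash
python3 - <<'E'
import cv2,numpy as np
a=cv2.imread("pics/top0.png")[170:260,320:420]; b=cv2.imread("pics/scene0.png")[185:275,280:390]
a=cv2.resize(a,None,fx=6,fy=6,interpolation=cv2.INTER_CUBIC);b=cv2.resize(b,None,fx=6,fy=6,interpolation=cv2.INTER_CUBIC)
cv2.imwrite("pics/topc.png",a);cv2.imwrite("pics/scenec.png",b)
E
```

```text
(no output)
```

View pics/topc.png

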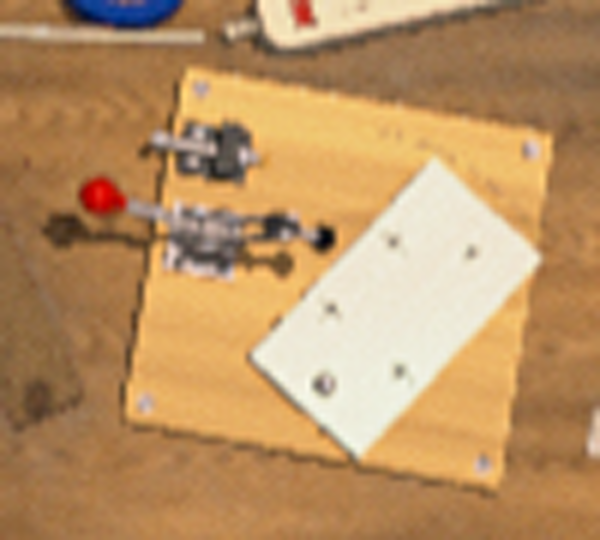

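View pics/scenec.png

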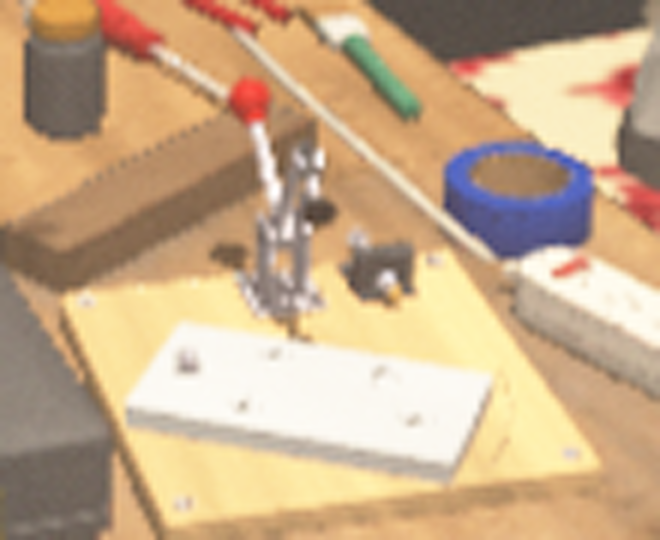

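The top crop shows the board corners at (187,68), (552,133), (497,488) and (125,420). The plate corners are at (437,155), (542,258), (358,460) and (250,355), the pin at (323,384) and the knob at (102,196). In the scene crop the knob is at (250,100).

```bash
cat > h.py <<'E'
import numpy as np
from rig import ctrl
from scipy.optimize import least_squares
def proj(c,P):
    E=np.array(c["extrinsics"]);p=(np.atleast_2d(P)-E[:3,3])@E[:3,:3]
    return np.c_[c["cx"]+c["fx"]*p[:,0]/p[:,2],c["cy"]+c["fy"]*p[:,1]/p[:,2]]
def T(pose,L):
    x,y,a=pose;L=np.atleast_2d(np.asarray(L,float));c,s=np.cos(a),np.sin(a)
    return np.c_[x+c*L[:,0]-s*L[:,1],y+s*L[:,0]+c*L[:,1],L[:,2]]
E
python3 - <<'E'
from h import *
import cv2
t=ctrl.capture("top");s=ctrl.capture("scene")
ub=np.array([[187,68],[552,133],[497,488],[125,420]])/6+[320,170]-.4
up=np.array([[437,155],[542,258],[358,460],[250,355]])/6+[320,170]-.4
sb=np.array([[432,250],[603,466],[160,525],[62,293]])/6+[280,185]-.4
sp=np.array([[492,375],[447,470],[127,408],[182,322]])/6+[280,185]-.4
B=np.array([[120,125,18],[120,-125,18],[-120,-125,18],[-120,125,18]])
P=np.array([[160,48,32],[160,-48,32],[-20,-48,32],[-20,48,32]])
uk=np.array([[102,196]])/6+[320,170]-.4; sk=np.array([[250,100]])/6+[280,185]-.4
for use in ("t","ts"):
  f=lambda q:np.concatenate([(proj(t,T(q,B))-ub).ravel()]+([(proj(s,T(q,B))-sb).ravel()] if use=="ts" else []))
  b=least_squares(f,[500,-200,0],x_scale=[1,1,.01],loss="soft_l1");pin=T(b.x,[-75,0,18])[0]
  g=lambda q:np.concatenate([(proj(t,T(q,P))-up).ravel()]+([(proj(s,T(q,P))-sp).ravel()] if use=="ts" else []))
  p=least_squares(g,[*pin[:2],-.3],x_scale=[1,1,.01],loss="soft_l1")
  print(use,"board",b.x,b.fun.round(1),"\npin",pin,"plate",p.x,p.fun.round(1),"rel yaw",p.x[2]-b.x[2])
k=least_squares(lambda X:np.r_[(proj(t,X)-uk).ravel(),(proj(s,X)-sk).ravel()],[500,-100,110.],x_scale=10)
print("knob",k.x,k.fun)
bx=b.x
for th in (0,.05,.1):
  a=np.pi/6+th; print(th,T(bx,[5,86+92*np.cos(a),63+92*np.sin(a)]))
print("push corner",T(p.x,[145,-48,25]),"stop",T(bx,[65,87-39,26.5]))
c=ctrl.capture("wrist");print(np.round(c["extrinsics"],3).tolist(),c["fx"])
cv2.imwrite("pics/w0.png",c["img"][:,:,::-1])
E
```

```text
t board [ 4.89450286e+02 -3.20941331e+02 -1.63081587e-01] [-0.7 -0.5  0.6 -0.1  0.8  0.4 -0.8  0.1] 
pin [ 415.44541236 -308.76435573   18.        ] plate [ 416.01329377 -308.70065788   -0.74408156] [-0.3  0.4  0.5 -0.1  0.1 -0.3 -0.2  0. ] rel yaw -0.5809999761347227
ts board [ 4.88179391e+02 -3.22190216e+02 -1.64190480e-01] [-0.3 -0.2  1.   0.2  1.1  0.8 -0.5  0.4  2.6 -0.6  0.1 -0.8  0.4 -0.7
 -1.2 -0.3] 
pin [ 414.18806577 -309.93118469   18.        ] plate [ 415.45607335 -309.67603685   -0.7474782 ] [ 0.1  0.6  0.8  0.2  0.3 -0.2  0.   0.1  0.4 -0.2  0.6 -1.4 -0.6 -1.
 -0.2 -0.5] rel yaw -0.5832877186115987
knob [ 522.08260044 -160.81685647  108.46065674] [-0.03215149  0.08090855  0.0804742  -0.01447036]
0 [[ 520.19223766 -159.56130228  109.        ]]
0.05 [[ 519.8001752  -161.92765728  112.92456916]]
0.1 [[ 519.37654181 -164.48456368  116.7243529 ]]
push corner [[ 489.16988231 -443.44925677   25.        ]] stop [[ 560.15098555 -285.46026213   26.5       ]]
[[0.239, 0.918, 0.316, 42.92], [0.971, -0.226, -0.078, 530.284], [-0.0, 0.325, -0.946, 372.027], [0.0, 0.0, 0.0, 1.0]] 301.7106762963738
```

Call:
step_arm --increments '[[[-59.5,-68.8,0],[0,0,0],0],[[-59.5,-68.8,0],[0,0,0],0],[[-59.5,-68.8,0],[0,0,0],0],[[-59.5,-68.8,0],[0,0,0],0],[[-59.5,-68.8,0],[0,0,0],0],[[-59.5,-68.8,0],[0,0,0],0],[[-59.5,-68.8,0],[0,0,0],0],[[-59.5,-68.8,0],[0,0,0],0]]' --squeeze 40

```text
time_s: 1.25
eef_pos: [353.2, 62.5, 231.6]
ee_rot: [0.001, 0.12, 0.993, 0.0]
force: [1.3, 1.0, 0.3]
grip_width: 0.002
grip_force: 0.0
```

Call:
step_arm --increments '[[[-25,-33,0],[0,0,0],0],[[-25,-33,0],[0,0,0],0],[[-25,-33,0],[0,0,0],0],[[-25,-33,0],[0,0,0],0],[[-25,-33,0],[0,0,0],0],[[-25,-33,0],[0,0,0],0],[[-25,-33,0],[0,0,0],0],[[-25,-33,0],[0,0,0],0]]'

```text
time_s: 2.25
eef_pos: [516.8, -317.5, 230.0]
ee_rot: [-0.001, 0.121, 0.993, 0.0]
force: [-0.9, -0.4, -0.3]
grip_width: -0.0
grip_force: 0.0
```

```bash
python3 - <<'E'
from h import *
import cv2,pickle
c=ctrl.capture("wrist");pickle.dump(c,open("w1.pkl","wb"))
print(np.round(c["extrinsics"],4).tolist(),c["fx"],c["cx"],c["cy"],ctrl.sense()["joints"])
cv2.imwrite("pics/w1.png",c["img"][:,:,::-1])
E
```

```text
[[0.241, 0.9181, 0.3148, 434.6828], [0.9705, -0.2283, -0.0772, -296.9476], [0.0009, 0.3241, -0.946, 371.1266], [0.0, 0.0, 0.0, 1.0]] 301.7106762963738 318.9134459671163 194.79831710007895 [-7.42236232e-01  4.94823888e-01  1.23597641e+00  1.13227867e-04
  1.41221634e+00 -2.07129053e+00]
```

View pics/w1.png

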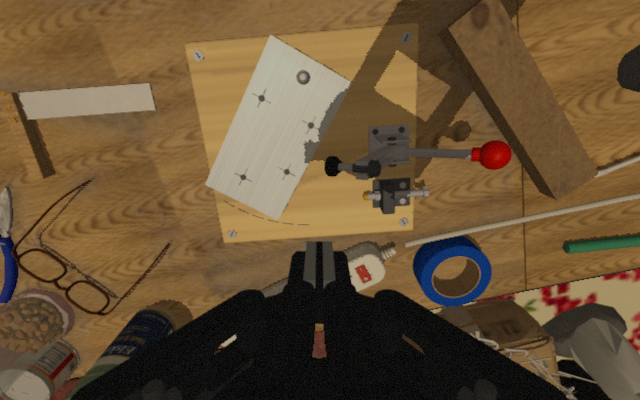

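In the wrist view (image right is +y, down is +x) the board corners are (187,43), (417,25), (415,230) and (225,242). The plate corners are (271,36), (351,80), (277,220) and (206,186), the brass tip is at (364,196) and the knob at (492,155). The square sits well clear at the left.

```bash
python3 - <<'E'
from h import *
import pickle
c=pickle.load(open("w1.pkl","rb"));t=ctrl.capture("top");s=ctrl.capture("scene")
B=np.array([[-120,-125,18],[-120,125,18],[120,125,18],[120,-125,18]]);ub=np.array([[187,43],[417,25],[415,230],[225,242]])
P=np.array([[-20,-48,32],[-20,48,32],[160,48,32],[160,-48,32]]);up=np.array([[271,36],[351,80],[277,220],[206,186]])
b=least_squares(lambda q:(proj(c,T(q,B))-ub).ravel(),[490,-320,-.16],x_scale=[1,1,.01],loss="soft_l1")
p=least_squares(lambda q:(proj(c,T(q,P))-up).ravel(),[415,-309,-.7],x_scale=[1,1,.01],loss="soft_l1")
print("board",b.x,b.fun.round(1),"pin",T(b.x,[-75,0,18]),"\nplate",p.x,p.fun.round(1))
def ray(u,z):
    E=c["extrinsics"];d=E[:3,:3]@[(u[0]-c["cx"])/c["fx"],(u[1]-c["cy"])/c["fy"],1];return E[:3,3]+d*(z-E[2,3])/d[2]
w=ray((363.5,196),26.5);x,y,a=b.x
d=w[:2]-b.x[:2];print("tip world",w,"board",d[0]*np.cos(a)+d[1]*np.sin(a),-d[0]*np.sin(a)+d[1]*np.cos(a))
L=w[:2]-T(b.x,[-75,0,18])[0,:2];r=np.hypot(*L);print("home yaw",np.arctan2(L[1],L[0])-np.arcsin(48/r))
print("knob z110",ray((492,155),110),"model",T(b.x,[5,86+79.7,109]))
print("pin top",ray((303,77),44), "near corner square",ray((155,108),5),ray((48,177),15))
E
```

```text
board [ 4.93331491e+02 -3.19512271e+02 -1.72695096e-01] [-2.  -0.2  6.2 -1.1  0.6  3.  -0.8  3.2] pin [[ 419.44709932 -306.62442237   18.        ]] 
plate [ 416.74351254 -309.52743375   -0.72716722] [-1.9 -1.8  1.1  1.6  2.1  0.6 -0.9 -0.2]
tip world [ 563.85559645 -273.13260487   26.5       ] board 61.50528712414103 57.808498247740516
home yaw -0.10184397440388712
knob z110 [ 522.39020576 -162.27998203  110.        ] model [[ 526.73067011 -157.13621067  109.        ]]
pin top [ 417.48994199 -308.93509545   44.        ] near corner square [ 406.42328016 -486.68458914    5.        ] [ 450.9925032  -641.73877428   15.        ]
```

Call:
step_arm --increments '[[[1.3,-16,0],[0,0,0],0],[[1.3,-16,0],[0,0,0],0],[[1.3,-16,4],[0,0,0],0],[[1.3,-16,10],[0,0,0],0],[[1.3,-16,15],[0,0,0],0],[[1.3,-16,19],[0,0,0],0],[[1.3,-16,19.8],[0,0,0],0],[[1.3,-16,19.8],[0,0,0],0]]'

```text
time_s: 3.4
eef_pos: [466.5, -467.8, 34.8]
ee_rot: [0.001, 0.12, 0.993, -0.001]
force: [-0.1, -0.7, 0.1]
grip_width: -0.0
grip_force: 0.0
```

```bash
python3 - <<'E'
from h import *
s=ctrl.sense();print({k:np.round(v,2).tolist() for k,v in s.items()})
E
```

```text
{'time_s': 3.4, 'joints': [-0.96, 0.8, 1.25, 0.0, 1.09, -2.29], 'dq': [-0.0, -0.02, -0.02, -0.0, 0.0, -0.0], 'tau': [0.02, -56.2, -21.88, 0.0, -0.06, 0.0], 'eef_pos': [466.51, -467.8, 34.76], 'ee_rot': [0.0, 0.12, 0.99, -0.0], 'force': [-0.07, -0.65, 0.12], 'wrist_torque': [-0.01, 0.08, 0.01], 'grip_force': 0.0, 'grip_width': -0.0}
```

Call:
step_arm --increments '[[[0,0,1.0],[0,0,0],0],[[0,0,1.0],[0,0,0],0],[[-0.4,0.6,1.0],[0,0,0],0],[[-0.8,1.2,1.0],[0,0,0],0],[[-1.2,1.8,1.0],[0,0,0],0],[[-1.7,2.2,1.0],[0,0,0],0],[[-2.2,2.6,1.0],[0,0,0],0],[[-2.6,3.05,1.0],[0,0,0],0]]'

```text
time_s: 4.4
eef_pos: [498.7, -444.4, 23.3]
ee_rot: [-0.0, 0.12, 0.993, -0.0]
force: [-3.0, -0.8, 1.5]
grip_width: -0.002
grip_force: 1.2
```

Call:
step_arm --increments '[[[-0.4,0.45,0],[0,0,0],0],[[-0.8,0.9,0],[0,0,0],0],[[-1.2,1.35,0],[0,0,0],0],[[-1.55,1.8,0],[0,0,0],0],[[-1.85,2.3,0],[0,0,0],0],[[-2.15,2.8,0],[0,0,0],0],[[-2.5,3.3,0],[0,0,0],0],[[-2.8,3.85,0],[0,0,0],0]]'

```text
time_s: 5.4
eef_pos: [535.2, -413.4, 23.3]
ee_rot: [0.0, 0.12, 0.993, -0.0]
force: [-3.2, -2.7, 0.2]
grip_width: 0.001
grip_force: 1.4
```

```bash
python3 - <<'E'
from h import *
import cv2,pickle
c=ctrl.capture("wrist");pickle.dump(c,open("w2.pkl","wb"))
s=ctrl.sense();print({k:np.round(s[k],2).tolist() for k in("eef_pos","force","joints","wrist_torque")})
cv2.imwrite("pics/w2.png",c["img"][:,:,::-1])
E
```

```text
{'eef_pos': [535.69, -412.79, 23.34], 'force': [-2.81, -0.72, 0.88], 'joints': [-0.83, 0.85, 1.19, 0.0, 1.1, -2.16], 'wrist_torque': [-0.23, 0.32, 0.02]}
```

View pics/w2.png

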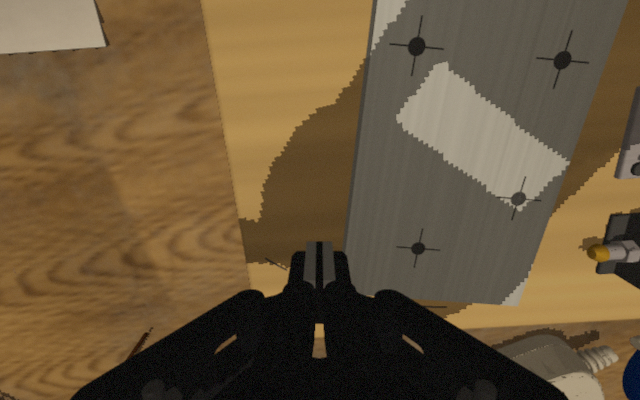

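The fingertip bears on the plate's -y edge at about (345,255). The +y edge runs from about (628,0) to (523,303), and the brass tip is at (588,252), so some swing remains. I'll work out how much.

```bash
python3 - <<'E'
from h import *
import pickle
c=pickle.load(open("w2.pkl","rb"))
def ray(u,z):
    E=c["extrinsics"];d=E[:3,:3]@[(u[0]-c["cx"])/c["fx"],(u[1]-c["cy"])/c["fy"],1];return (E[:3,3]+d*(z-E[2,3])/d[2])[:2]
A,Bq,t=ray((628,0),32),ray((523,303),32),ray((587,252),26.5)
d=Bq-A;yaw=np.arctan2(d[1],d[0]);print("edge yaw",yaw,"corner",Bq,"tip",t)
n=np.array([-np.sin(yaw),np.cos(yaw)]);print("gap",(t-A)@n)
for pin in([416.5,-309],[414.5,-310],[417.5,-308.5]):
    L=t-pin;r=np.hypot(*L);h=np.arctan2(L[1],L[0])-np.arcsin(48/r)
    for D in (64,63): print(pin,"home",h,"finger centre",T([*pin,h],[145,-D,0])[0])
    M=Bq-pin;print(" plate yaw from corner",np.arctan2(M[1],M[0])-np.arctan2(48,160))
E
```

```text
edge yaw -0.3082858871380127 corner [ 581.7654854  -313.34645135] tip [ 562.46604645 -277.09532918]
gap 28.68611840615571
[416.5, -309] home -0.11186702964721135 finger centre [ 553.44909727 -388.78687083    0.        ]
[416.5, -309] home -0.11186702964721135 finger centre [ 553.56073113 -387.79312142    0.        ]
 plate yaw from corner -0.31775054625795296
[414.5, -310] home -0.10339049095380165 finger centre [ 552.12048569 -388.62316401    0.        ]
[414.5, -310] home -0.10339049095380165 finger centre [ 552.22369208 -387.62850405    0.        ]
 plate yaw from corner -0.31146095107003335
[417.5, -308.5] home -0.11619956251906793 finger centre [ 554.10213379 -388.8794566     0.        ]
[417.5, -308.5] home -0.11619956251906793 finger centre [ 554.21807203 -387.88620018    0.        ]
 plate yaw from corner -0.3209520097461578
```

Call:
step_arm --increments '[[[-0.15,0.3,0],[0,0,0],0],[[-0.3,0.6,0],[0,0,0],0],[[-0.45,0.9,0],[0,0,0],0],[[-0.6,1.2,0],[0,0,0],0],[[-0.7,1.5,0],[0,0,0],0],[[-0.8,1.8,0],[0,0,0],0],[[-0.9,2.1,0],[0,0,0],0],[[-0.95,2.25,0],[0,0,0],0]]'

```text
time_s: 6.45
eef_pos: [549.6, -393.9, 23.3]
ee_rot: [-0.0, 0.12, 0.993, 0.0]
force: [-2.9, -1.9, 0.0]
grip_width: -0.004
grip_force: 1.2
```

Call:
step_arm --increments '[[[0.0,0.1,0],[0,0,0],0],[[0.0,0.2,0],[0,0,0],0],[[0.0,0.2,0],[0,0,0],0]]'

```text
time_s: 6.82
eef_pos: [550.2, -392.1, 23.4]
ee_rot: [0.0, 0.12, 0.993, -0.0]
force: [-0.5, -2.5, 0.1]
grip_width: 0.005
grip_force: 0.9
```

Call:
step_arm --increments '[[[0.0,0.1,0],[0,0,0],0],[[0.0,0.1,0],[0,0,0],0]]'

```text
time_s: 7.08
eef_pos: [550.4, -391.2, 23.4]
ee_rot: [0.0, 0.12, 0.993, -0.0]
force: [1.5, -2.3, 0.6]
grip_width: 0.002
grip_force: 1.0
```

Call:
step_arm --increments '[[[0.0,0.05,0],[0,0,0],0],[[0.0,0.05,0],[0,0,0],0]]'

```text
time_s: 7.32
eef_pos: [550.4, -390.7, 23.3]
ee_rot: [0.0, 0.12, 0.993, -0.0]
force: [1.3, -2.6, 0.1]
grip_width: -0.0
grip_force: 1.1
```

Call:
step_arm --increments '[[[0.0,0.05,0],[0,0,0],0],[[0.0,0.05,0],[0,0,0],0]]'

```text
time_s: 7.58
eef_pos: [550.5, -390.2, 23.3]
ee_rot: [0.0, 0.12, 0.993, -0.0]
force: [1.3, -3.0, 0.4]
grip_width: -0.001
grip_force: 1.2
```

Call:
step_arm --increments '[[[0.0,0.05,0],[0,0,0],0],[[0.0,0.05,0],[0,0,0],0]]'

```text
time_s: 7.82
eef_pos: [550.6, -389.7, 23.3]
ee_rot: [0.0, 0.12, 0.993, -0.0]
force: [1.0, -1.9, 2.1]
grip_width: -0.002
grip_force: 1.2
```

Call:
step_arm --increments '[[[0.0,0.05,0],[0,0,0],0],[[0.0,0.05,0],[0,0,0],0]]'

```text
time_s: 8.07
eef_pos: [550.7, -389.2, 23.3]
ee_rot: [-0.0, 0.12, 0.993, -0.0]
force: [1.0, -3.9, 0.4]
grip_width: 0.001
grip_force: 1.3
```

Call:
step_arm --increments '[[[0.0,0.05,0],[0,0,0],0],[[0.0,0.05,0],[0,0,0],0]]'

```text
time_s: 8.32
eef_pos: [550.8, -388.7, 23.3]
ee_rot: [0.0, 0.12, 0.993, -0.0]
force: [1.4, -2.5, -0.0]
grip_width: -0.0
grip_force: 1.3
```

Call:
step_arm --increments '[[[0.0,0.05,0],[0,0,0],0],[[0.0,0.05,0],[0,0,0],0]]'

```text
time_s: 8.57
eef_pos: [550.9, -388.2, 23.3]
ee_rot: [-0.0, 0.12, 0.993, 0.0]
force: [1.5, -3.5, -0.5]
grip_width: -0.001
grip_force: 1.3
```

Call:
step_arm --increments '[[[0.0,0.05,0],[0,0,0],0],[[0.0,0.05,0],[0,0,0],0]]'

```text
time_s: 8.82
eef_pos: [551.0, -387.7, 23.3]
ee_rot: [-0.0, 0.12, 0.993, 0.0]
force: [0.3, -3.4, 0.1]
grip_width: 0.0
grip_force: 1.3
```

Call:
step_arm --increments '[[[0.0,0.05,0],[0,0,0],0],[[0.0,0.05,0],[0,0,0],0]]'

```text
time_s: 9.07
eef_pos: [551.1, -387.3, 23.3]
ee_rot: [0.0, 0.12, 0.993, -0.0]
force: [1.3, -2.6, -0.3]
grip_width: 0.0
grip_force: 1.3
```

Call:
step_arm --increments '[[[0.0,0.05,0],[0,0,0],0],[[0.0,0.05,0],[0,0,0],0]]'

```text
time_s: 9.32
eef_pos: [551.3, -386.8, 23.3]
ee_rot: [0.0, 0.12, 0.993, -0.0]
force: [1.4, -2.8, 0.5]
grip_width: 0.002
grip_force: 1.3
```

Call:
step_arm --increments '[[[0.0,0.05,0],[0,0,0],0],[[0.0,0.05,0],[0,0,0],0]]'

```text
time_s: 9.57
eef_pos: [551.4, -386.3, 23.3]
ee_rot: [0.0, 0.12, 0.993, 0.0]
force: [2.3, -2.9, 0.7]
grip_width: 0.0
grip_force: 1.4
```

Call:
step_arm --increments '[[[0.0,0.05,0],[0,0,0],0],[[0.0,0.05,0],[0,0,0],0]]'

```text
time_s: 9.82
eef_pos: [551.6, -385.8, 23.4]
ee_rot: [0.0, 0.12, 0.993, -0.0]
force: [1.9, -4.2, 1.1]
grip_width: -0.003
grip_force: 1.4
```

```bash
python3 - <<'E'
from h import *
import cv2,pickle
c=ctrl.capture("wrist");pickle.dump(c,open("w3.pkl","wb"))
print(np.round(ctrl.sense()["force"],2))
cv2.imwrite("pics/w3.png",cv2.resize(c["img"][170:300,440:640,::-1],None,fx=4,fy=4,interpolation=cv2.INTER_CUBIC))
E
```

```text
[ 0.83 -2.98  0.06]
```

View pics/w3.png

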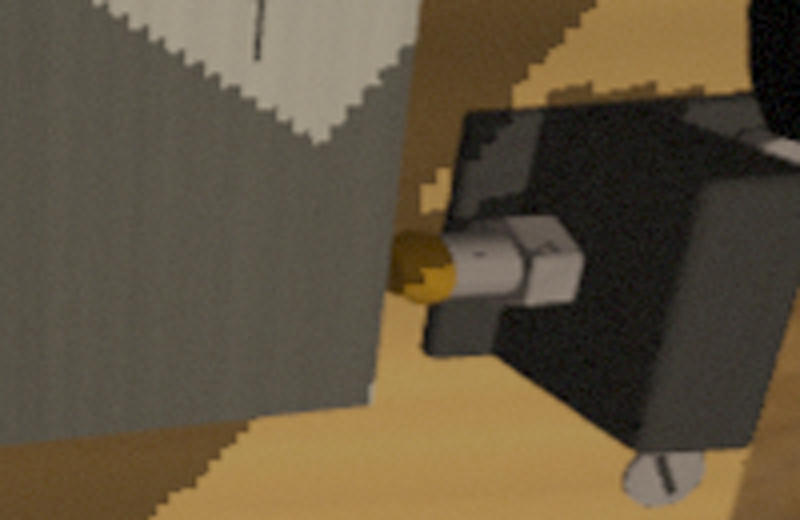

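The brass tip at crop (390,265) almost meets the plate edge, with at most 1–2 mm left. I'll continue in fine steps.

Call:
step_arm --increments '[[[0.0,0.03,0],[0,0,0],0],[[0.0,0.03,0],[0,0,0],0]]'

```text
time_s: 10.12
eef_pos: [551.6, -385.6, 23.3]
ee_rot: [0.0, 0.12, 0.993, -0.0]
force: [2.0, -2.5, 0.5]
grip_width: -0.001
grip_force: 1.5
```

Call:
step_arm --increments '[[[0.0,0.03,0],[0,0,0],0],[[0.0,0.03,0],[0,0,0],0]]'

```text
time_s: 10.38
eef_pos: [551.7, -385.3, 23.3]
ee_rot: [0.0, 0.12, 0.993, -0.0]
force: [3.1, -3.7, 0.0]
grip_width: -0.001
grip_force: 1.6
```

Call:
step_arm --increments '[[[0.0,0.03,0],[0,0,0],0],[[0.0,0.03,0],[0,0,0],0]]'

```text
time_s: 10.62
eef_pos: [551.7, -385.0, 23.3]
ee_rot: [0.0, 0.12, 0.993, -0.0]
force: [1.6, -3.4, 1.1]
grip_width: -0.004
grip_force: 1.7
```

Call:
step_arm --increments '[[[0.0,0.03,0],[0,0,0],0],[[0.0,0.03,0],[0,0,0],0]]'

```text
time_s: 10.88
eef_pos: [551.8, -384.7, 23.4]
ee_rot: [0.0, 0.12, 0.993, -0.0]
force: [2.4, -4.5, 0.6]
grip_width: -0.002
grip_force: 1.7
```

Call:
step_arm --increments '[[[0.0,0.03,0],[0,0,0],0],[[0.0,0.03,0],[0,0,0],0]]'

```text
time_s: 11.12
eef_pos: [551.9, -384.4, 23.4]
ee_rot: [0.0, 0.12, 0.993, -0.0]
force: [3.1, -4.6, 0.9]
grip_width: -0.0
grip_force: 1.8
```

Call:
step_arm --increments '[[[0.0,0.03,0],[0,0,0],0],[[0.0,0.03,0],[0,0,0],0]]'

```text
time_s: 11.38
eef_pos: [551.9, -384.1, 23.4]
ee_rot: [0.0, 0.12, 0.993, -0.0]
force: [2.1, -4.4, 1.2]
grip_width: -0.003
grip_force: 1.9
```

Call:
step_arm --increments '[[[0.0,0.03,0],[0,0,0],0],[[0.0,0.03,0],[0,0,0],0]]'

```text
time_s: 11.62
eef_pos: [552.0, -383.8, 23.4]
ee_rot: [0.0, 0.12, 0.993, -0.0]
force: [2.9, -4.8, -0.1]
grip_width: -0.0
grip_force: 1.9
```

Call:
step_arm --increments '[[[0.0,0.03,0],[0,0,0],0],[[0.0,0.03,0],[0,0,0],0]]'

```text
time_s: 11.88
eef_pos: [552.1, -383.5, 23.3]
ee_rot: [0.0, 0.12, 0.993, -0.0]
force: [3.3, -3.3, 0.3]
grip_width: -0.002
grip_force: 2.0
```

```bash
python3 - <<'E'
from h import *
import cv2,pickle
c=ctrl.capture("wrist");pickle.dump(c,open("w4.pkl","wb"))
print(np.round(ctrl.sense()["force"],2))
o=pickle.load(open("w3.pkl","rb"))
f=lambda c:cv2.resize(c["img"][195:265,500:600,::-1],None,fx=4,fy=4,interpolation=cv2.INTER_CUBIC)
g=cv2.resize(c["img"][180:330,300:400,::-1],None,fx=4,fy=4)[:560]
cv2.imwrite("pics/w4.png",np.hstack([np.vstack([f(o),f(c)]),g[:560]]))
E
```

```text
[ 2.89 -5.32  1.06]
```

View pics/w4.png

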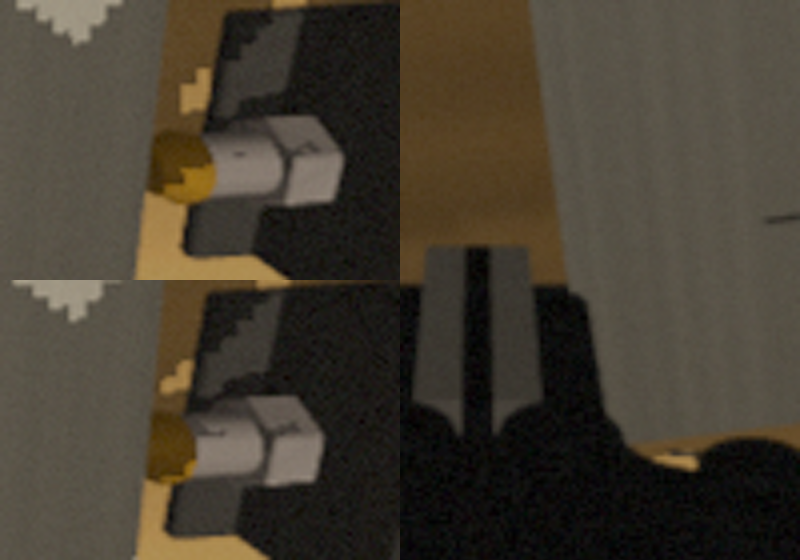

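Comparing the two crops, the plate still moves with the finger and less brass shows, so it isn't at the stop yet. I'll go on along the true tangent.

Call:
step_arm --increments '[[[-0.01,0.04,0],[0,0,0],0],[[-0.01,0.04,0],[0,0,0],0]]'

```text
time_s: 12.18
eef_pos: [552.3, -383.1, 23.3]
ee_rot: [0.0, 0.12, 0.993, -0.0]
force: [1.5, -4.8, 0.8]
grip_width: -0.005
grip_force: 2.0
```

Call:
step_arm --increments '[[[-0.01,0.04,0],[0,0,0],0],[[-0.01,0.04,0],[0,0,0],0]]'

```text
time_s: 12.42
eef_pos: [552.5, -382.8, 23.3]
ee_rot: [0.0, 0.12, 0.993, -0.0]
force: [3.9, -4.7, 1.3]
grip_width: -0.006
grip_force: 2.1
```

Call:
step_arm --increments '[[[-0.01,0.04,0],[0,0,0],0],[[-0.01,0.04,0],[0,0,0],0]]'

```text
time_s: 12.68
eef_pos: [552.6, -382.4, 23.3]
ee_rot: [0.0, 0.12, 0.993, -0.0]
force: [1.6, -4.6, 1.1]
grip_width: -0.003
grip_force: 2.2
```

Call:
step_arm --increments '[[[-0.01,0.04,0],[0,0,0],0],[[-0.01,0.04,0],[0,0,0],0]]'

```text
time_s: 12.92
eef_pos: [552.7, -382.2, 23.3]
ee_rot: [-0.0, 0.12, 0.993, -0.0]
force: [2.1, -5.1, 1.2]
grip_width: -0.002
grip_force: 2.6
```

Call:
step_arm --increments '[[[0,0.02,0],[0,0,0],0],[[0,0.02,0],[0,0,0],0]]'

```text
time_s: 13.18
eef_pos: [552.8, -382.2, 23.4]
ee_rot: [0.0, 0.12, 0.993, -0.0]
force: [1.1, -6.1, 0.6]
grip_width: -0.001
grip_force: 2.8
```

Call:
step_arm --increments '[[[0,0.02,0],[0,0,0],0],[[0,0.02,0],[0,0,0],0]]'

```text
time_s: 13.42
eef_pos: [552.8, -382.1, 23.4]
ee_rot: [0.0, 0.12, 0.993, -0.0]
force: [1.4, -6.0, 1.6]
grip_width: 0.004
grip_force: 3.0
```

Contact: the position has stalled and the force is climbing softly. I'll raise it gradually.

Call:
step_arm --increments '[[[0,0.03,0],[0,0,0],0],[[0,0.06,0],[0,0,0],0],[[0,0.06,0],[0,0,0],0]]'

```text
time_s: 13.8
eef_pos: [552.9, -382.0, 23.4]
ee_rot: [0.0, 0.12, 0.993, -0.001]
force: [2.1, -8.6, 0.0]
grip_width: 0.001
grip_force: 3.7
```

Call:
step_arm --increments '[[[0,0.03,0],[0,0,0],0],[[0,0.06,0],[0,0,0],0],[[0,0.06,0],[0,0,0],0]]'

```text
time_s: 14.18
eef_pos: [552.9, -381.8, 23.4]
ee_rot: [0.0, 0.12, 0.993, -0.001]
force: [0.8, -9.8, 0.4]
grip_width: -0.0
grip_force: 4.4
```

Call:
step_arm --increments '[[[0,0.03,0],[0,0,0],0],[[0,0.06,0],[0,0,0],0],[[0,0.06,0],[0,0,0],0]]'

```text
time_s: 14.55
eef_pos: [553.0, -381.6, 23.5]
ee_rot: [0.0, 0.12, 0.993, -0.002]
force: [2.0, -11.4, -1.1]
grip_width: -0.001
grip_force: 5.1
```

Call:
step_arm --increments '[[[0,0.03,0],[0,0,0],0],[[0,0.05,0],[0,0,0],0],[[0,0.05,0],[0,0,0],0]]'

```text
time_s: 14.92
eef_pos: [553.1, -381.5, 23.5]
ee_rot: [0.0, 0.12, 0.993, -0.002]
force: [1.1, -13.3, -0.7]
grip_width: 0.003
grip_force: 5.7
```

Call:
step_arm --increments '[[[0,0,0],[0,0,0],0],[[0,0,0],[0,0,0],0]]'

```text
time_s: 15.18
eef_pos: [553.1, -381.5, 23.5]
ee_rot: [0.0, 0.12, 0.993, -0.002]
force: [0.3, -13.0, -1.0]
grip_width: 0.0
grip_force: 5.7
```

Call:
step_arm --increments '[[[0,0.02,0],[0,0,0],0],[[0,0.02,0],[0,0,0],0],[[0,0.02,0],[0,0,0],0],[[0,0.02,0],[0,0,0],0],[[0,0.02,0],[0,0,0],0],[[0,0.02,0],[0,0,0],0],[[0,0.02,0],[0,0,0],0],[[0,0.02,0],[0,0,0],0]]'

```text
time_s: 16.18
eef_pos: [553.1, -381.4, 23.5]
ee_rot: [0.0, 0.12, 0.993, -0.002]
force: [0.6, -13.4, -1.0]
grip_width: -0.001
grip_force: 6.0
```

Call:
step_arm --increments '[[[0,-0.2,0],[0,0,0],0],[[0,-0.4,0],[0,0,0],0],[[0,-0.8,0],[0,0,0],0],[[0,-2,0],[0,0,0],0],[[0,-4,0],[0,0,0],0],[[0,-4,-6],[0,0,0],0],[[0,-4,-12],[0,0,0],0],[[0,-4,-18],[0,0,0],0]]'

```text
time_s: 17.18
eef_pos: [543.2, -419.1, 205.3]
ee_rot: [-0.0, 0.121, 0.993, 0.0]
force: [0.6, -0.1, 0.0]
grip_width: 0.001
grip_force: 0.0
```

Call:
step_arm --increments '[[[0,0,0],[0,0,10],100],[[0,0,0],[0,0,20],100],[[0,0,0],[0,0,30],100],[[0,0,0],[0,0,40],100],[[0,0,0],[0,0,50],100],[[0,0,0],[0,0,60],100],[[0,0,0],[0,0,70],100],[[0,0,0],[0,0,80],100]]'

```text
time_s: 18.18
eef_pos: [543.4, -419.2, 203.2]
ee_rot: [-0.0, 0.732, 0.681, -0.0]
force: [-0.4, 0.3, 0.2]
grip_width: 1.003
grip_force: 0.0
```

Call:
step_arm --increments '[[[0,0,0],[0,0,5.6],100],[[0,0,0],[0,0,5.6],100]]'

```text
time_s: 18.42
eef_pos: [543.5, -419.0, 203.2]
ee_rot: [-0.0, 0.763, 0.647, -0.0]
force: [0.5, -0.5, 0.6]
grip_width: 0.999
grip_force: 0.0
```

```bash
python3 - <<'E'
from h import *
import cv2,pickle
from scipy.spatial.transform import Rotation as R
c=ctrl.capture("wrist");pickle.dump(c,open("w5.pkl","wb"))
s=ctrl.sense();q=s["ee_rot"];M=R.from_quat([*q[1:],q[0]]).as_matrix()
print(s["eef_pos"],s["joints"],M.round(3).tolist(),s["grip_width"],s["force"])
for k in([522.2,-161.5,109.],):
    print("to knob TCP, tool cm",(M.T@(np.array(k)-[0,0,19]-s["eef_pos"])/10).round(2))
t=ctrl.capture("top");a=t["img"][170:260,320:420,::-1]
cv2.imwrite("pics/w5.png",np.vstack([c["img"][:,:,::-1],])) 
E
```

```text
[ 543.56547898 -418.8573571   203.19870505] [-8.26820257e-01  7.05102362e-01  9.62004381e-01 -4.92981541e-05
  1.47473467e+00 -6.64248619e-01] [[0.162, 0.987, -0.0], [0.987, -0.162, 0.0], [0.0, -0.0, -1.0]] 0.9993216335885906 [ 1.19474538 -0.74068689 -0.31773706]
to knob TCP, tool cm [25.05 -6.27 11.32]
```

View pics/w5.png

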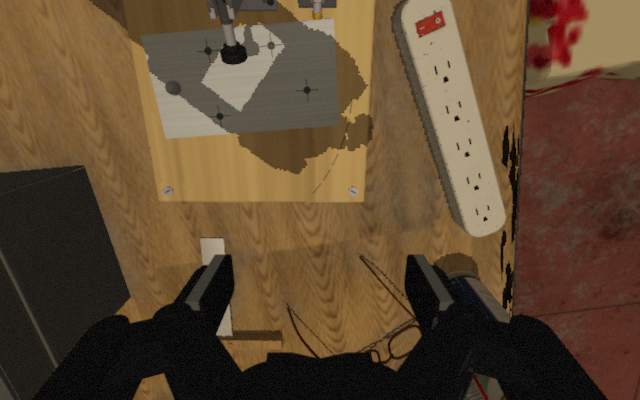

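The plate's +y edge still meets the brass tip at (317,17), and its pose looks right. Next I move above the knob and check it by its red colour.

Call:
step_arm --increments '[[[6,-1.5,0],[0,0,0],100],[[12,-3,0],[0,0,0],100],[[18,-4.5,0],[0,0,0],100],[[24,-6,0],[0,0,0],100],[[25.05,-6.25,2],[0,0,0],100],[[25.05,-6.25,4],[0,0,0],100],[[25.05,-6.25,4],[0,0,0],100]]'

```text
time_s: 19.4
eef_pos: [522.7, -160.6, 162.5]
ee_rot: [-0.001, 0.762, 0.647, -0.0]
force: [-0.0, -0.4, 0.9]
grip_width: 0.998
grip_force: 0.0
```

```bash
cat >> h.py <<'E'
import cv2
from scipy.spatial.transform import Rotation as R
def red(c,near=None):
    h=cv2.cvtColor(c["img"],cv2.COLOR_RGB2HSV);m=(((h[...,0]<6)|(h[...,0]>174))&(h[...,1]>180)&(h[...,2]>90)).astype(np.uint8)
    n,_,st,ce=cv2.connectedComponentsWithStats(m);return [(tuple(ce[i].round(1)),int(st[i,4])) for i in range(1,n) if st[i,4]>8]
def ray(c,u,z):
    E=c["extrinsics"];d=E[:3,:3]@[(u[0]-c["cx"])/c["fx"],(u[1]-c["cy"])/c["fy"],1];return E[:3,3]+d*(z-E[2,3])/d[2]
E
python3 - <<'E'
from h import *
w=ctrl.capture("wrist");s=ctrl.sense();print(s["eef_pos"],s["force"])
print([(u,a,ray(w,u,109).round(1)) for u,a in red(w)])
cv2.imwrite("pics/w6.png",w["img"][:,:,::-1])
E
```

```text
[ 523.22055356 -160.97898735  163.47964692] [-0.63688516 -0.04955865  0.77440305]
[((np.float64(594.1), np.float64(19.7)), 444, array([695.8, -64.8, 109. ])), ((np.float64(585.8), np.float64(69.1)), 244, array([694.2, -90.8, 109. ])), ((np.float64(582.2), np.float64(140.6)), 477, array([ 697. , -134.3,  109. ])), ((np.float64(580.4), np.float64(187.5)), 952, array([ 699.5, -166.6,  109. ])), ((np.float64(565.7), np.float64(208.3)), 22, array([ 691.2, -180.5,  109. ])), ((np.float64(320.7), np.float64(217.7)), 211, array([ 523. , -160.1,  109. ])), ((np.float64(473.8), np.float64(285.5)), 157, array([ 628.7, -234. ,  109. ]))]
```

Call:
step_arm --increments '[[[0,0,4],[0,0,0],100],[[0,0,7.3],[0,0,0],100],[[0,0,7.3],[0,0,0],100],[[0,0,7.3],[0,0,0],60],[[0,0,7.3],[0,0,0],25],[[0,0,7.3],[0,0,0],25],[[0,0,7.3],[0,0,0],25],[[0,0,7.3],[0,0,0],25]]' --squeeze 40

```text
time_s: 20.45
eef_pos: [523.7, -160.9, 91.1]
ee_rot: [0.001, 0.763, 0.647, 0.0]
force: [1.7, 2.3, 5.5]
grip_width: 0.276
grip_force: 39.0
```

Call:
step_arm --increments '[[[0,0,0],[0,0,0],0],[[0,0,0],[0,0,0],0]]'

```text
time_s: 20.7
eef_pos: [523.7, -160.8, 91.0]
ee_rot: [0.001, 0.763, 0.647, 0.0]
force: [0.9, 0.9, 5.7]
grip_width: 0.276
grip_force: 39.0
```

Call:
step_arm --increments '[[[-0.35,0,-0.6],[0,0,0],0],[[-0.84,0,-1.17],[0,0,0],0],[[-1.4,0,-1.76],[0,0,0],0],[[-1.98,0,-2.31],[0,0,0],0],[[-2.6,0,-2.8],[0,0,0],0],[[-3.29,0,-3.23],[0,0,0],0],[[-4.0,0,-3.6],[0,0,0],0],[[-4.74,0,-3.91],[0,0,0],0]]'

```text
time_s: 21.7
eef_pos: [515.9, -206.8, 128.9]
ee_rot: [-0.001, 0.763, 0.647, 0.001]
force: [7.0, 4.9, -2.6]
grip_width: 0.273
grip_force: 39.5
```

Call:
step_arm --increments '[[[-0.75,0,-0.23],[0,0,0],0],[[-1.55,0,-0.41],[0,0,0],0],[[-2.0,0,-0.48],[0,0,0],0],[[-2.5,0,-0.53],[0,0,0],0],[[-3.0,0,-0.55],[0,0,0],0],[[-3.2,0,-0.55],[0,0,0],0],[[-3.3,0,-0.55],[0,0,0],0],[[-3.3,0,-0.55],[0,0,0],0]]'

```text
time_s: 22.7
eef_pos: [510.0, -240.0, 134.9]
ee_rot: [-0.0, 0.763, 0.647, -0.0]
force: [0.3, -0.0, 0.9]
grip_width: -0.005
grip_force: 0.0
```

The knob slipped out of the grip. I'll find out where it is now.

```bash
python3 - <<'E'
from h import *
w=ctrl.capture("wrist");t=ctrl.capture("top");s=ctrl.capture("scene")
hinge=T([488.5,-321.5,-.164],[5,86,63])[0];print("hinge",hinge)
for n,c in(("top",t),("scene",s),("wrist",w)):
    print(n,[(tuple(map(float,u)),a) for u,a in red(c)][:12])
    for ph in(60,70,80,90):
        f=np.radians(ph);print(ph,proj(c,T([488.5,-321.5,-.164],[5,86+92*np.cos(f),63+92*np.sin(f)]))[0].round(1))
a=cv2.resize(s["img"][190:250,300:380,::-1],None,fx=5,fy=5,interpolation=cv2.INTER_CUBIC)
b=cv2.resize(w["img"][:,:,::-1],None,fx=.75,fy=.75)
o=np.zeros((600,480,3),np.uint8);o[:300,:400]=a;o[300:]=b;cv2.imwrite("pics/m.png",o)
E
```

```text
hinge [ 507.47377201 -237.47026731   63.        ]
top [((217.3, 3.3), 19), ((230.5, 7.4), 11), ((232.5, 17.0), 131), ((302.8, 24.4), 65), ((373.8, 25.5), 81), ((252.9, 22.5), 17), ((251.8, 31.0), 38), ((297.8, 29.3), 17), ((367.1, 38.7), 10), ((216.1, 42.2), 48), ((228.8, 43.6), 64), ((215.8, 57.7), 57)]
60 [345.4 202.8]
70 [349.4 203.1]
80 [353.7 203.7]
90 [358.  204.4]
scene [((535.5, 27.0), 74), ((531.4, 49.9), 27)]
60 [323.6 196.1]
70 [324.8 196. ]
80 [326.1 196.8]
90 [327.5 198.3]
wrist [((618.2, 92.1), 204), ((614.6, 142.4), 724), ((320.0, 212.7), 400), ((503.8, 226.7), 271)]
60 [314.5 174.8]
70 [314.5 209.9]
80 [314.6 245. ]
90 [314.7 276.9]
```

View pics/m.png

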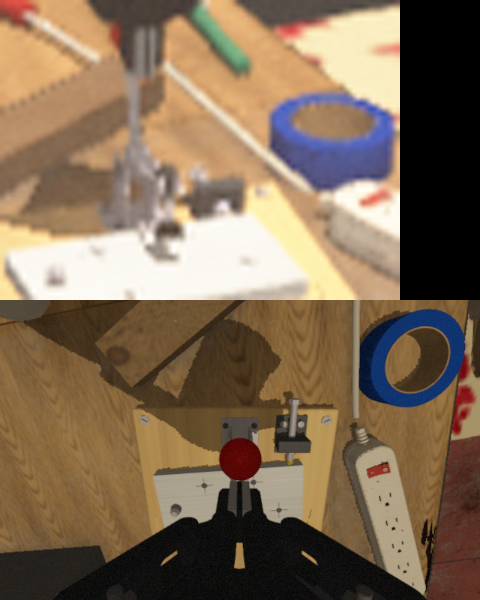

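The knob is upright-ish, at about 71° (lever about 0.7 rad). The shut fingers are now on its inner side. I'll lift, pass over, come down on the outer side and hook it in.

Call:
step_arm --increments '[[[-0.5,0,-3],[0,0,0],0],[[-0.5,0,-6],[0,0,0],0],[[2,0,-6.5],[0,0,0],0],[[5,0,-6.5],[0,0,0],0],[[7,0,-6],[0,0,0],0],[[7,0,-3],[0,0,0],0],[[7,0,0],[0,0,0],0],[[7,0,0],[0,0,0],0]]'

```text
time_s: 23.85
eef_pos: [520.5, -170.3, 132.9]
ee_rot: [-0.002, 0.763, 0.647, -0.001]
force: [-0.0, -0.7, 0.4]
grip_width: -0.0
grip_force: 0.0
```

Call:
step_arm --increments '[[[-0.4,0,0],[0,0,0],0],[[-0.8,0,0],[0,0,0],0],[[-1.2,0,0],[0,0,0],0],[[-1.6,0,0],[0,0,0],0],[[-2.0,0,0],[0,0,0],0],[[-2.4,0,0],[0,0,0],0],[[-2.8,0,0],[0,0,0],0],[[-2.8,0,0],[0,0,0],0]]'

```text
time_s: 24.85
eef_pos: [517.3, -198.5, 135.5]
ee_rot: [0.0, 0.763, 0.647, 0.001]
force: [1.1, 4.6, 2.7]
grip_width: 0.002
grip_force: 1.9
```

Call:
step_arm --increments '[[[-0.3,0,0],[0,0,0],0],[[-0.6,0,0],[0,0,0],0],[[-0.9,0,0],[0,0,0],0],[[-1.2,0,0],[0,0,0],0],[[-1.5,0,0],[0,0,0],0],[[-1.5,0,0],[0,0,0],0]]'

```text
time_s: 25.6
eef_pos: [514.8, -212.8, 135.5]
ee_rot: [-0.0, 0.763, 0.647, 0.001]
force: [0.8, 7.1, 5.3]
grip_width: -0.003
grip_force: 3.3
```

Call:
step_arm --increments '[[[-0.2,0,0],[0,0,0],0],[[-0.2,0,0],[0,0,0],0]]'

```text
time_s: 25.85
eef_pos: [514.7, -213.4, 135.5]
ee_rot: [-0.001, 0.763, 0.647, 0.002]
force: [2.6, 13.3, 7.7]
grip_width: 0.001
grip_force: 6.9
```

Call:
step_arm --increments '[[[-0.2,0,0],[0,0,0],0],[[-0.2,0,0],[0,0,0],0]]'

```text
time_s: 26.1
eef_pos: [514.6, -213.7, 135.6]
ee_rot: [-0.002, 0.762, 0.647, 0.003]
force: [4.1, 23.3, 10.0]
grip_width: 0.002
grip_force: 11.4
```

The end stop is firm at 23 N. I'll back off outward and up, then check.

Call:
step_arm --increments '[[[0.5,0,0],[0,0,0],0],[[1.5,0,0],[0,0,0],0],[[4,0,0],[0,0,0],0],[[6,0,-3],[0,0,0],0],[[8,0,-9],[0,0,0],0],[[10,0,-14],[0,0,0],0],[[12,0,-14],[0,0,0],0],[[12,0,-14],[0,0,0],0]]'

```text
time_s: 27.1
eef_pos: [533.2, -98.0, 274.0]
ee_rot: [-0.001, 0.762, 0.647, -0.0]
force: [0.3, -0.6, -1.2]
grip_width: -0.001
grip_force: 0.0
```

```bash
python3 - <<'E'
from h import *
w=ctrl.capture("wrist");t=ctrl.capture("top");s=ctrl.capture("scene")
st=ctrl.sense();print(st["eef_pos"],st["force"],st["time_s"])
b=[488.5,-321.5,-.164]
for n,c in(("top",t),("scene",s),("wrist",w)):
    print(n,[(tuple(map(float,u)),a) for u,a in red(c)])
    for ph in(80,85,90): f=np.radians(ph);print(ph,proj(c,T(b,[5,86+92*np.cos(f),63+92*np.sin(f)]))[0].round(1))
a=cv2.resize(s["img"][180:260,290:390,::-1],None,fx=5,fy=5,interpolation=cv2.INTER_CUBIC)
cv2.imwrite("pics/end.png",a)
E
```

```text
[532.99390556 -99.45575292 273.48145303] [-0.46372009 -0.06944536 -0.22970284] 27.25
top [((217.3, 3.3), 19), ((230.4, 7.5), 10), ((232.2, 17.0), 122), ((302.8, 24.1), 65), ((373.8, 25.3), 86), ((252.1, 28.3), 55), ((297.8, 29.5), 17), ((367.2, 38.7), 9), ((216.2, 42.3), 45), ((228.7, 43.6), 62), ((214.5, 58.4), 40), ((365.2, 58.5), 105), ((220.3, 55.0), 11), ((249.5, 58.3), 11), ((363.9, 74.1), 68), ((231.0, 86.3), 102), ((286.4, 84.0), 29), ((210.7, 107.2), 38), ((291.5, 102.0), 18), ((274.9, 113.1), 114), ((258.7, 108.6), 9), ((242.7, 123.1), 162), ((272.2, 119.0), 18), ((365.7, 123.6), 163), ((222.2, 120.9), 59), ((305.7, 123.2), 63), ((348.8, 123.1), 49), ((323.5, 124.4), 22), ((347.8, 128.6), 9), ((370.5, 135.5), 22), ((244.6, 171.2), 147), ((223.4, 179.1), 16), ((38.4, 192.5), 80), ((249.7, 190.7), 121), ((357.4, 203.8), 29), ((571.6, 206.7), 30), ((557.5, 230.3), 85), ((134.5, 246.0), 75), ((629.8, 290.3), 174)]
80 [353.7 203.7]
85 [355.8 204. ]
90 [358.  204.4]
scene [((534.4, 33.6), 96), ((530.6, 60.5), 10), ((1.9, 124.4), 14), ((327.7, 197.8), 22)]
80 [326.1 196.8]
85 [326.8 197.4]
90 [327.5 198.3]
wrist [((2.2, 26.3), 196), ((591.6, 13.9), 212), ((617.7, 11.6), 15), ((531.8, 64.2), 419), ((527.4, 108.3), 150), ((527.7, 163.6), 284), ((511.5, 176.9), 31), ((527.7, 200.4), 620), ((30.4, 204.0), 45), ((497.0, 205.0), 12), ((503.8, 209.3), 9), ((430.0, 275.6), 70), ((319.1, 325.1), 33)]
80 [317.3 303.6]
85 [317.3 310.6]
90 [317.3 317. ]
```

View pics/end.png

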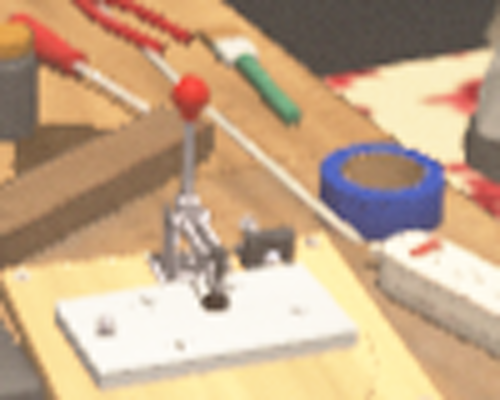

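The image shows the lever upright with the knob at px (190,97), which matches the 90° prediction. The foot is down on the plate, the plate lies flat at the stop, and the blue tape and the green brush, the bystanders in this crop, look undisturbed. The arm is clear, so I'm handing in.

```bash
python3 -c "
from rig import ctrl
print(ctrl.finish_job())"
```

```text
the job is handed in; nothing more can be done
None
```

I pressed the plate home at about 13 N at the fingertip (an estimated 8–12 N at the screw) for over a second, closed the clamp to its end stop, backed the arm clear and handed the job in at about 27 s; the knob slipped from my grip once and I finished by hooking it, and I could not measure the final force on the stop screw or under the clamp foot.

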